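Put the returned products away into their trays

TASK

Take the stack of four returned products apart and put each one away, upright, in the tray that already holds the same product: set it down centred on the grey pad in front of its fellows, with the oblong carton lying crosswise like the one behind it. Do not knock over the pump bottle that stands near by.

Things in the scene. Friction and masses are not known exactly. Their poses are not given: they have to be found in the camera images.
- carton_mid (a point): Loose product: oblong white folding carton, 64 (its x) x 100 (its y) x 42 mm high; the bottom of the stack. The point is its centre, half-way up; its z axis is up. Its x and y axes are square to its sides.
- tin_mid (a point): Loose product: round bare-metal tin, diameter 62, height 42 mm; second from the bottom. The point is its centre, half-way up; its z axis is up.
- jar_mid (a point): Loose product: square green glass jar with a square brass lid, 44 x 44 x 44 mm high; third from the bottom, on the tin. The point is its centre, half-way up; its z axis is up. Its x and y axes are square to its sides.
- pot_mid (a point): Loose product: small round white pot with a brass cap, diameter 30, height 44 mm; the top of the stack. The point is its centre, half-way up; its z axis is up.
- pad_carton (a point): Centre, at floor height, of the 80 mm square grey pad in the front half of the fixed tray that holds one oblong white carton lying crosswise (its long side along the tray's y) in its back half. Tray 220 (x) by 140 mm (y), rim 12 mm high, 4 mm thick, floor 4 mm; all four are alike. x points to the tray's back, z up; the fixed products there are centred 110 mm behind this point, 42 to 44 mm tall.
- pad_tin (a point): Centre, at floor height, of the 80 mm square grey pad in the front half of the fixed tray that holds two round metal tins side by side in its back half. Tray 220 (x) by 140 mm (y), rim 12 mm high, 4 mm thick, floor 4 mm; all four are alike. x points to the tray's back, z up; the fixed products there are centred 110 mm behind this point, 42 to 44 mm tall.
- pad_jar (a point): Centre, at floor height, of the 80 mm square grey pad in the front half of the fixed tray that holds two square brass-lidded jars side by side in its back half. Tray 220 (x) by 140 mm (y), rim 12 mm high, 4 mm thick, floor 4 mm; all four are alike. x points to the tray's back, z up; the fixed products there are centred 110 mm behind this point, 42 to 44 mm tall.
- pad_pot (a point): Centre, at floor height, of the 80 mm square grey pad in the front half of the fixed tray that holds three small round brass-capped pots side by side in its back half. Tray 220 (x) by 140 mm (y), rim 12 mm high, 4 mm thick, floor 4 mm; all four are alike. x points to the tray's back, z up; the fixed products there are centred 110 mm behind this point, 42 to 44 mm tall.
- pump_mid (a point): Loose white pump-top bottle standing on the robot's left of the stack, a bystander: diameter 56 mm, 146 mm tall with its grey pump head. The point is on its axis 70 mm above its foot; z is along its axis, upward when it stands.
Not all that is in view belongs to the job. Leave any blue or purple look-alike of the part that bears pot_mid alone.

How it is judged:
At the end, for the whole second after the job is handed in: Each of the four products stands upright (within 0.12 rad) and still on the floor of the tray of its own kind, its centre within 15 mm of the pad's centre, the carton's long side along the tray's y within 0.25 rad; all released (horizontal distance between carton_mid and pad_carton below 0.015 m and angle between each of carton_mid, tin_mid, jar_mid, pot_mid's own z axis and vertical below 0.12 rad and z of carton_mid in the frame of pad_carton below 0.025 m and linear speed of each of carton, tin, jar, pot below 0.02 m/s and horizontal distance between tin_mid and pad_tin below 0.015 m and z of tin_mid in the frame of pad_tin below 0.025 m and horizontal distance between jar_mid and pad_jar below 0.015 m and z of jar_mid in the frame of pad_jar below 0.026 m and horizontal distance between pot_mid and pad_pot below 0.015 m and z of pot_mid in the frame of pad_pot below 0.026 m and angle between the y axis of carton_mid and the y axis of pad_carton, either way round below 0.25 rad); the robot touches nothing.
It fails at once if the pump bottle is knocked over (tilts by more than 0.5 rad) (angle between pump_mid's own z axis and vertical above 0.5 rad).
It also fails if it takes over 115 s, if anything falls off the work surface, if the arm or the gripper's body presses on something with over 40 N, if the wrist force passes 120 N, or if a joint passes its speed limit or range.

ROBOT

A 6-joint arm with a two-finger parallel gripper is mounted at the origin on the work surface. World frame = base frame: x ahead of the robot, y to its left, z up, the work surface at z = 0. Lengths are in m, angles in rad, forces in N, time in s.
With the tool pointing down it reaches from about 0.275 to 0.85 m from the base axis. Payload 5.2 kg.
Tool frame: the origin (TCP) lies where the fingers leave the gripper's body, on its centre line; the fingertips stand 73 mm ahead of it and the grasp point (between the pads) lies 54 mm ahead of it (env.tips_ahead is the y of the fingertips in the tool frame, in m); y points along the fingers, x is the direction in which the jaws open and shut, and the axes are right-handed (so a half turn about y gives the same grasp; the last joint's range is limited). The gripper opens to 85 mm and grips with 20 to 120 N. Pads are 22 mm wide; open, the fingers measure 114 mm over their backs; the gripper's body (76 mm by 85 mm) begins 54 mm behind the grasp point. The pads swing forward as they close: fully open they stand 13 mm farther back than shut.
Start: joints at [-1.421, 0.259, 1.535, -0, 1.348, -0.203], TCP at [0.19, -0.516, 0.304] pointing down, gripper open.
Joint ranges: [-3.14, 3.14], [-0.91, 2.08], [0.19, 2.58], [-1.22, 4.36], [0.22, 2.71], [-3.12, 3.12]. Speed limits (rad/s): [2.57, 2.57, 3.14, 3.14, 3.14, 3.14].

INTERFACE

Orientations are given as [roll, pitch, yaw] about the fixed x, y, z axes, in that order (R = Rz(yaw) Ry(pitch) Rx(roll)).
In Python, from rig import monitor, viewer, env gives the robot as it stands. The module is installed in compiled form; this text tells all that it offers.
- The arm moves only by the tool step_arm, never from a script. Its argument "plan" is one flat list of numbers, 7 for each row, row after row: the turn, a rotation vector about the world's x, y, z in degrees, then the shift along the world's x, y, z in m, then the opening, from 0 (shut) to 1 (fully open). A call has 1 to 12 rows; each row shifts and turns the commanded pose from where the row before left it; what a row does not reach is not made up. A row lasts 1/12 s, in which the tool goes at most 41.7 mm and 7.16 degrees, less where a joint would pass 70% of its speed; a pose out of reach is approached as far as the arm can. A call is refused whole if a number of a shift passes 0.0417 or a number of a turn 7.16, either way. A call with a gripper value outside its range is refused whole. The fingers move at their own pace and stop on an object; "grip_force" is the grip in N (left out, the last holds). Time passes only in rows, so rows that do not move let the fingers close. It gives the time, the measured TCP pose, the force and the opening at its end, in the units of the state.
- monitor.state(): the state, without advancing time (a new reading comes with each control period).
- viewer.get_image(name): name is "scene" or "top" or "wrist"; returns a dict with "image" (400x640x3 uint8, blue, green, red), "camera_matrix" (3x3 intrinsics, pixels), "extrinsics" (4x4, takes a point from camera to world coordinates); the wrist camera has in their place "T_tool_cam" (4x4, takes a point from camera to tool coordinates, whose origin is the TCP and whose axes are the tool frame's). Camera axes: x right, y down, z forward; pixel columns grow to the right and rows downward; lengths in m; the calibration is good to about 2 mm. A picture is of the moment at which its call begins: read the wrist's pose just before it. There is no depth.
- env.close_job(): hands the job in, once; it reports no verdict.
Trained networks look in the newest picture that a camera, given by its name, has taken for a name from the list of things; names that differ only in an ending like _2 or _b are one class to them, and where a whole thing is asked for, a point or a joint stands for the part that bears it (a point fixed in the world has none). Each returns a list of dicts, best first, with "confidence" (0 to 1); they miss things now and then, are a little off and sometimes report something else, mostly with a low value. They report only what shows in the picture. A call takes as long as a camera call. They do not tell look-alikes from the thing itself.
- viewer.trace(query, camera): "region" (400x640 bool, what is visible of it) and "xy" ([column, row] in pixels, amid what is visible of it).
- viewer.spot_point(query, camera): "xy" ([column, row] in pixels: a listed point, or the origin of a listed thing).
The state is a dict: "time": time; "joint_pos": joint angles; "dq": joint speeds; "tau": joint torques, N m; "position": TCP position; "tcp_rot": TCP orientation; "wrist_force": force on the tool from outside, world axes, zero at the start; "torque": the same for the moment, N m; "opening": finger opening in m.
Only numpy, scipy, OpenCV 4.12 (cv2) and the standard library are available. Lean on these libraries where they do the work, as an engineer would, in place of code of your own. Each camera call takes 0.05 s, during which the arm holds its last target.

## Working session

There is one attempt and no reset: what is moved stays moved. The work goes in short steps, Python scripts to look and compute and a tool call to move; the robot and the scene stay as the last step left them, time stands still between calls to the robot, and variables do not carry over. Pictures are saved under pics/ and viewed, and the job is handed in when it is done.

Besides the shell and the picture viewer there is one more tool, called after "Request:" as a command line: name --argument value ..., lists and objects as JSON in quotes. step_arm: Moves the arm, as the interface text tells. Its arguments: {"type":"object","properties":{"plan":{"type":"array","items":{"type":"number"}},"grip_force":{"type":"number"}},"required":["plan"]}

```bash
mkdir -p pics
python3 - <<'E'
from rig import monitor, viewer, env
import cv2,numpy as np
np.set_printoptions(precision=4,suppress=True)
print(monitor.state())
for n in ["scene","top","wrist"]:
    d=viewer.get_image(n); cv2.imwrite(f"pics/{n}0.png",d["image"])
    print(n,d["camera_matrix"],d.get("extrinsics",d.get("T_tool_cam")))
E
```

```text
{'time': 0.0, 'joint_pos': array([-1.4208,  0.2593,  1.5361,  0.    ,  1.348 , -0.2028]), 'dq': array([-0.0002,  0.0015,  0.0019, -0.0005,  0.0019,  0.0011]), 'tau': array([ -0.0005, -44.604 , -29.0571,  -0.0002,   0.0117,   0.    ]), 'position': array([ 0.19  , -0.5157,  0.3031]), 'tcp_rot': array([-1.5704,  0.0018, -1.218 ]), 'wrist_force': array([-0.1959,  0.2277, -0.2091]), 'torque': array([-0.0271, -0.0024,  0.0199]), 'opening': 0.08557629295921676}
scene [[493.9279   0.     324.1387]
 [  0.     493.9279 205.2397]
 [  0.       0.       1.    ]] [[ 0.7773  0.3497 -0.523   1.1126]
 [ 0.629  -0.4482  0.6351 -0.7458]
 [-0.0123 -0.8227 -0.5684  0.7871]
 [ 0.      0.      0.      1.    ]]
top [[395.3265   0.     321.3625]
 [  0.     395.3265 197.7146]
 [  0.       0.       1.    ]] [[-0.0015 -0.987   0.161   0.3536]
 [-0.9996 -0.0029 -0.0273  0.033 ]
 [ 0.0274 -0.161  -0.9866  1.0166]
 [ 0.      0.      0.      1.    ]]
wrist [[283.2571   0.     319.9986]
 [  0.     283.2571 202.1538]
 [  0.       0.       1.    ]] [[ 1.      0.0002  0.0003  0.0014]
 [-0.0002 -0.328   0.9447 -0.0697]
 [ 0.0002 -0.9447 -0.328   0.0847]
 [ 0.      0.      0.      1.    ]]
```

View pics/scene0.png

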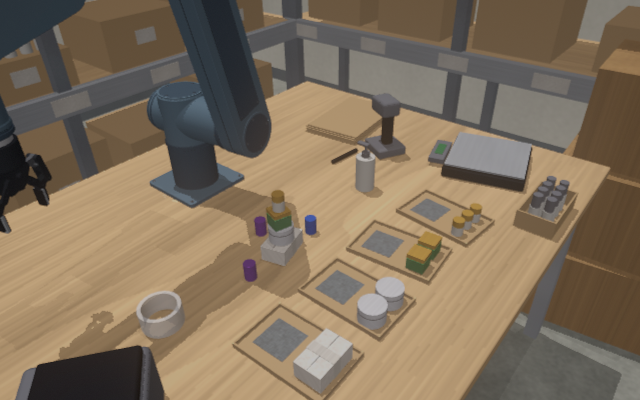

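View pics/top0.png

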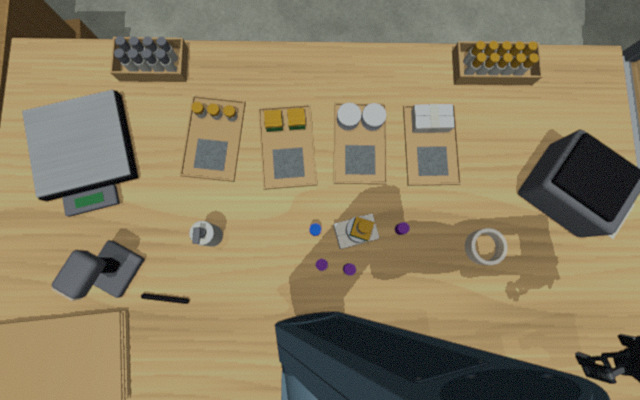

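View pics/wrist0.png

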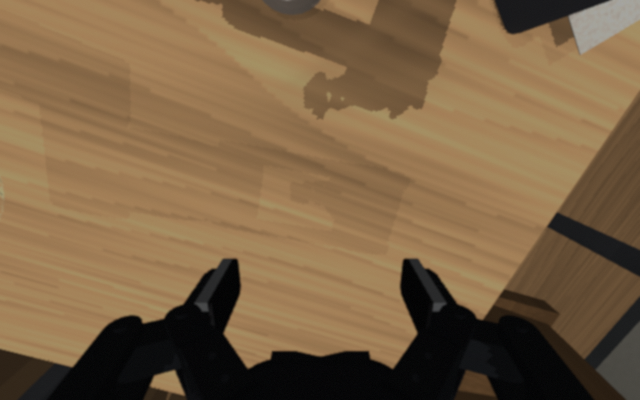

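```bash
cat > h.py <<'E'
from rig import monitor, viewer, env
import cv2,numpy as np
from scipy.spatial.transform import Rotation as Ro
np.set_printoptions(precision=4,suppress=True)
def cam(name):
    s=monitor.state(); d=viewer.get_image(name)
    K=d["camera_matrix"]
    if name=="wrist":
        T=np.eye(4);T[:3,:3]=Ro.from_euler('xyz',s["tcp_rot"]).as_matrix();T[:3,3]=s["position"]
        E=T@d["T_tool_cam"]
    else: E=d["extrinsics"]
    return d["image"],K,E
def ray(K,E,uv):
    uv=np.atleast_2d(np.array(uv,float))
    d=np.c_[(uv-K[:2,2])/[K[0,0],K[1,1]],np.ones(len(uv))]@E[:3,:3].T
    return E[:3,3],d/np.linalg.norm(d,axis=1,keepdims=True)
def onz(K,E,uv,z):
    o,d=ray(K,E,uv); return o+d*((z-o[2])/d[:,2])[:,None]
def proj(K,E,P):
    P=np.atleast_2d(P); q=(P-E[:3,3])@E[:3,:3]
    return np.c_[K[0,0]*q[:,0]/q[:,2]+K[0,2],K[1,1]*q[:,1]/q[:,2]+K[1,2]]
E
python3 - <<'E'
from h import *
names=["carton_mid","tin_mid","jar_mid","pot_mid","pad_carton","pad_tin","pad_jar","pad_pot","pump_mid"]
zs=[.021,.063,.106,.15,.004,.004,.004,.004,.07]
for c in ["top","scene"]:
    im,K,E=cam(c)
    for n,z in zip(names,zs):
        r=viewer.spot_point(n,c)
        for x in r[:3]: print(c,n,round(x["confidence"],2),np.array(x["xy"]),onz(K,E,x["xy"],z)[0])
E
```

```text
top carton_mid 0.91 [354.8 232.1] [ 0.4284 -0.0788  0.021 ]
top tin_mid 0.67 [357.8 227.8] [ 0.4356 -0.0815  0.063 ]
top jar_mid 0.62 [358.2 228.9] [ 0.4294 -0.0773  0.106 ]
top pot_mid 0.72 [400.3 228.5] [ 0.4267 -0.1651  0.15  ]
top pot_mid 0.71 [360.8 227.9] [ 0.4279 -0.0777  0.15  ]
top pot_mid 0.64 [311.8 231.5] [0.42   0.0301 0.15  ]
top pad_carton 0.72 [433.1 159.7] [ 0.6221 -0.2924  0.004 ]
top pad_carton 0.62 [360.3 228.3] [ 0.4394 -0.0951  0.004 ]
top pad_tin 0.87 [358.2 158.4] [ 0.6245 -0.0927  0.004 ]
top pad_jar 0.9 [292.6 161. ] [0.6165 0.0805 0.004 ]
top pad_jar 0.47 [434.  156.1] [ 0.632  -0.2953  0.004 ]
top pad_jar 0.4 [353.9 232.5] [ 0.4287 -0.0784  0.004 ]
top pad_pot 0.86 [210.9 155.1] [0.6312 0.2945 0.004 ]
scene carton_mid 0.89 [279.3 242.1] [ 0.421  -0.0821  0.021 ]
scene carton_mid 0.4 [277.2 215.4] [ 0.3391 -0.0032  0.021 ]
scene tin_mid 0.81 [278.6 231.5] [ 0.4298 -0.09    0.063 ]
scene tin_mid 0.32 [430.8 209.7] [0.6719 0.2142 0.063 ]
scene jar_mid 0.84 [277.5 215.1] [ 0.4247 -0.0843  0.106 ]
scene pot_mid 0.7 [280.2 199.8] [ 0.4323 -0.0791  0.15  ]
scene pot_mid 0.63 [261.1 225.6] [ 0.4679 -0.1769  0.15  ]
scene pot_mid 0.56 [247.7 267.6] [ 0.5431 -0.2884  0.15  ]
scene pad_carton 0.7 [279.  336.9] [ 0.6139 -0.2896  0.004 ]
scene pad_tin 0.74 [340.2 286.8] [ 0.6235 -0.0994  0.004 ]
scene pad_jar 0.89 [383.8 243.3] [0.6152 0.0909 0.004 ]
scene pad_jar 0.33 [364.9 167.2] [0.3607 0.3709 0.004 ]
scene pad_pot 0.77 [428.6 207.9] [0.627  0.2964 0.004 ]
scene pump_mid 0.69 [364.8 165.7] [0.4189 0.2836 0.07  ]
```

Request:
step_arm --plan '[0,0,-1.68,0.017,0.031,0.005,1,0,0,-1.68,0.017,0.031,0.005,1,0,0,-1.68,0.017,0.031,0.005,1,0,0,-1.68,0.017,0.031,0.005,1,0,0,-1.68,0.017,0.031,0.005,1,0,0,-1.68,0.017,0.031,0.005,1,0,0,-1.68,0.017,0.031,0.005,1,0,0,-1.68,0.017,0.031,0.005,1,0,0,-1.68,0.017,0.031,0.005,1,0,0,-1.68,0.017,0.031,0.005,1,0,0,-1.68,0.017,0.031,0.005,1,0,0,-1.68,0.017,0.031,0.005,1]' --grip_force 40

```text
time: 2.15
position: [0.3945, -0.1424, 0.3645]
tcp_rot: [-1.57, -0.0, -1.572]
wrist_force: [0.5, -0.1, -0.1]
opening: 0.0855
```

Run:
```python
from h import *
im,K,E=cam("wrist"); cv2.imwrite("pics/w1.png",im)
s=monitor.state(); print(s["position"],s["tcp_rot"],s["time"])
im,K,E=cam("top"); cv2.imwrite("pics/top1.png",im)
g=im.astype(int); 
# grey pads: low saturation
hsv=cv2.cvtColor(im,cv2.COLOR_BGR2HSV)
for c in ["top","scene"]:
    im,K,E=cam(c)
    for n in ["pad_carton","pad_tin","pad_jar","pad_pot"]:
        r=viewer.spot_point(n,c)
        if not r: print(n,"none");continue
        uv=np.array(r[0]["xy"]); hsv=cv2.cvtColor(im,cv2.COLOR_BGR2HSV).astype(int)
        u,v=uv.astype(int); col=np.median(hsv[v-3:v+4,u-3:u+4].reshape(-1,3),0)
        m=((abs(hsv[...,1]-col[1])<35)&(abs(hsv[...,2]-col[2])<40)).astype(np.uint8)
        m=cv2.morphologyEx(m,cv2.MORPH_OPEN,np.ones((3,3)))
        nl,l,st,ce=cv2.connectedComponentsWithStats(m)
        cn,_=cv2.findContours((l==l[v,u]).astype(np.uint8),cv2.RETR_EXTERNAL,cv2.CHAIN_APPROX_NONE)
        p=onz(K,E,cn[0][:,0,:],.004)[:,:2]
        rect=cv2.minAreaRect((p*1000).astype(np.float32))
        print(c,n,col,rect, "spot",onz(K,E,uv,.004)[0][:2])
```

```text
[ 0.3968 -0.1375  0.3655] [-1.5662  0.003  -1.5696] 2.2
top pad_carton [ 93.  20. 123.] ((618.7577514648438, -289.42913818359375), (76.55648040771484, 79.04249572753906), 0.38225483894348145) spot [ 0.6204 -0.2878]
top pad_tin [ 93.  21. 120.] ((622.0908203125, -96.37045288085938), (77.37489318847656, 79.25303649902344), 89.36198425292969) spot [ 0.6277 -0.0872]
pad_jar none
top pad_pot [ 93.  19. 123.] ((633.5208129882812, 295.98126220703125), (79.60420989990234, 79.39179992675781), 83.81250762939453) spot [0.632  0.2956]
scene pad_carton [ 60.   2. 117.] ((618.2665405273438, -291.30023193359375), (78.9190673828125, 78.31111907958984), 1.3242666721343994) spot [ 0.6126 -0.2871]
pad_tin none
scene pad_jar [ 15.   2. 119.] ((610.7896728515625, 90.03907012939453), (78.05433654785156, 76.78538513183594), 5.1369547843933105) spot [0.6105 0.0867]
scene pad_pot [ 15.   4. 118.] ((632.395751953125, 293.68170166015625), (75.7691421508789, 77.71393585205078), 83.55657196044922) spot [0.6343 0.2911]
```

View pics/w1.png

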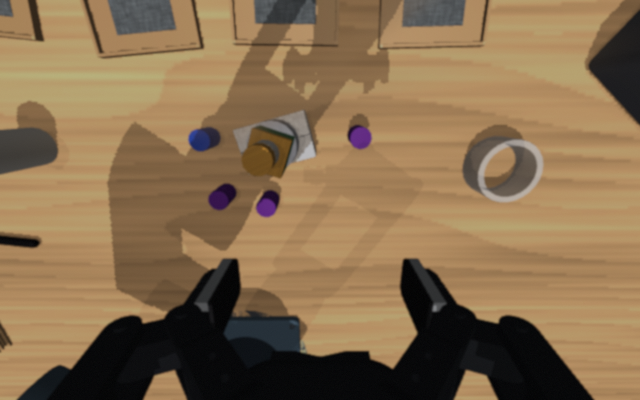

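Run:
```python
from h import *
im,K,E=cam("wrist")
for n,z in [("pot_mid",.150),("jar_mid",.106),("tin_mid",.063),("carton_mid",.021)]:
    for r in viewer.spot_point(n,"wrist")[:5]: print(n,r["confidence"],r["xy"],onz(K,E,r["xy"],z)[0])
for r in viewer.trace("pot_mid","wrist")[:6]:
    m=r["region"]; print("tr",r["confidence"],r["xy"],m.sum())
print("cap top",onz(K,E,[258,160],.172), onz(K,E,[[201,139],[359,138],[221,196],[267,204]],.03))
im,K,E=cam("top")
cv2.imwrite("pics/top2c.png",cv2.resize(im[90:290,180:480],None,fx=2.6,fy=2.6,interpolation=cv2.INTER_CUBIC))
g=(cv2.cvtColor(im,cv2.COLOR_BGR2HSV)[...,1]<60).astype(np.uint8)
g=cv2.morphologyEx(g,cv2.MORPH_OPEN,np.ones((3,3)))
nl,l,st,ce=cv2.connectedComponentsWithStats(g)
k=l[163,289]
cn,_=cv2.findContours((l==k).astype(np.uint8),cv2.RETR_EXTERNAL,cv2.CHAIN_APPROX_NONE)
print(cv2.minAreaRect((onz(K,E,cn[0][:,0],.004)[:,:2]*1000).astype(np.float32)))
```

```text
pot_mid 0.9 [205.0, 137.9] [ 0.4473 -0.0335  0.15  ]
pot_mid 0.88 [360.2, 135.0] [ 0.45   -0.1857  0.15  ]
pot_mid 0.8 [260.0, 159.5] [ 0.4259 -0.086   0.15  ]
pot_mid 0.76 [266.5, 197.5] [ 0.3857 -0.09    0.15  ]
pot_mid 0.57 [217.1, 193.1] [ 0.3906 -0.0386  0.15  ]
jar_mid 0.96 [264.1, 147.7] [ 0.4313 -0.0823  0.106 ]
tin_mid 0.93 [273.8, 142.2] [ 0.4321 -0.0868  0.063 ]
carton_mid 0.3 [262.9, 156.7] [ 0.406  -0.0631  0.021 ]
tr 0.8 [216.4, 193.7] 560
tr 0.79 [356.6, 136.4] 440
tr 0.77 [266.3, 200.0] 479
tr 0.7 [258.8, 157.1] 1082
cap top [[ 0.4296 -0.0888  0.172 ]] [[ 0.4324  0.02    0.03  ]
 [ 0.4336 -0.201   0.03  ]
 [ 0.3486  0.0017  0.03  ]
 [ 0.3359 -0.0663  0.03  ]]
((612.1564331054688, 92.31452941894531), (79.85077667236328, 80.05493927001953), 4.9393486976623535)
```

View pics/top2c.png

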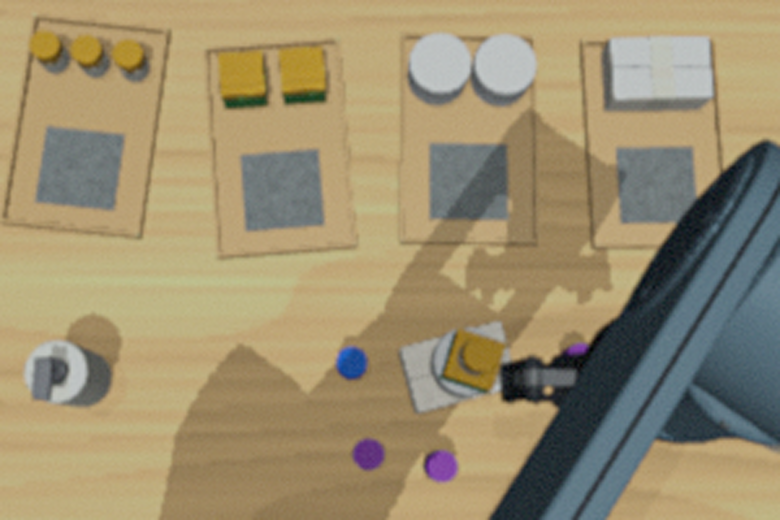

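Run:
```python
from h import *
s=monitor.state(); print(s["position"],s["tcp_rot"],s["time"])
im,K,E=cam("wrist")
for r in viewer.spot_point("pot_mid","wrist")[:5]: print(r["confidence"],r["xy"],onz(K,E,r["xy"],.15)[0])
for r in viewer.trace("pot_mid","wrist")[:6]:
    m=r["region"]; print("tr",r["confidence"],r["xy"],m.sum())
cv2.imwrite("pics/w2c.png",cv2.resize(im[90:230,180:400],None,fx=3.5,fy=3.5,interpolation=cv2.INTER_CUBIC))
```

```text
[ 0.394  -0.1442  0.3639] [-1.5708  0.     -1.57  ] 3.1
0.85 [355.5, 133.4] [ 0.4519 -0.1802  0.15  ]
0.76 [267.4, 198.4] [ 0.3849 -0.0901  0.15  ]
0.69 [221.3, 192.8] [ 0.391  -0.0422  0.15  ]
0.68 [204.3, 138.9] [ 0.4465 -0.0317  0.15  ]
0.57 [263.6, 157.3] [ 0.4284 -0.0889  0.15  ]
tr 0.76 [202.0, 137.5] 664
tr 0.72 [260.0, 157.9] 973
tr 0.68 [267.6, 199.8] 456
tr 0.6 [357.6, 134.7] 445
```

View pics/w2c.png

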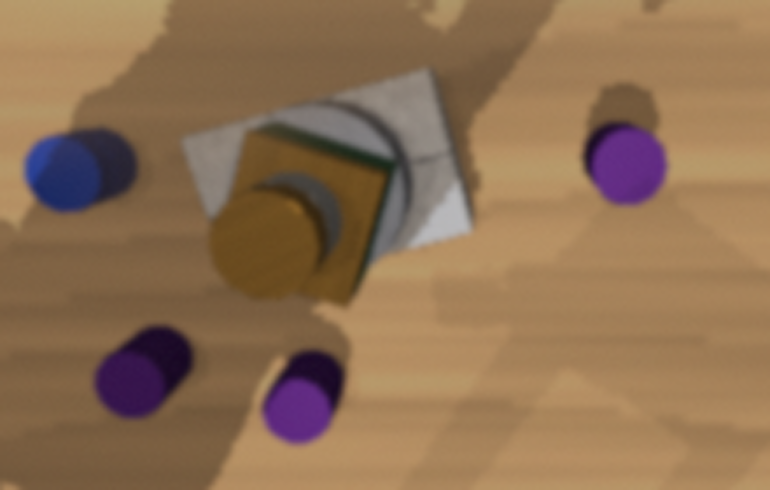

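Run:
```python
from h import *
_,K,E=cam("wrist")
c=lambda p:np.array(p)/3.5+[180,90]
print("W cap",onz(K,E,[c((265,243))],.172)," decoy tops",onz(K,E,c([(64,173),(629,165),(130,384),(298,410)]),.044))
_,K,E=cam("top")
c=lambda p:np.array(p)/2.6+[180,90]
print("T cap",onz(K,E,[c((477,351))],.172),"\n decoy tops",onz(K,E,c([(352,363),(369,454),(441,466)]),.044))
im,K,E=cam("scene")
cv2.imwrite("pics/s2c.png",cv2.resize(im[170:300,220:340],None,fx=4.5,fy=4.5,interpolation=cv2.INTER_CUBIC))
```

```text
W cap [[ 0.4304 -0.0857  0.172 ]]  decoy tops [[ 0.4336  0.019   0.044 ]
 [ 0.4369 -0.1991  0.044 ]
 [ 0.3476  0.0036  0.044 ]
 [ 0.3362 -0.0653  0.044 ]]
T cap [[ 0.4323 -0.0808  0.172 ]] 
 decoy tops [[ 0.4327  0.0209  0.044 ]
 [ 0.3478  0.005   0.044 ]
 [ 0.3366 -0.0623  0.044 ]]
```

View pics/s2c.png

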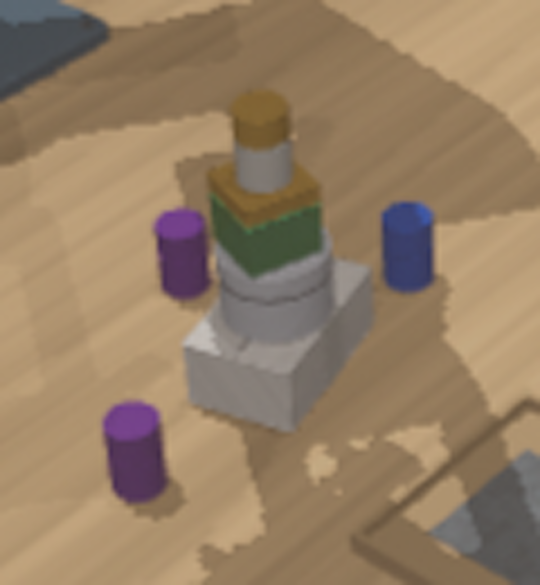

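Request:
step_arm --plan '[0,0,0,0.0123,0.0203,-0.02,0.7,0,0,0,0.0123,0.0203,-0.02,0.7,0,0,0,0.0124,0.0204,-0.02,0.7,0,0,0,0,0,-0.025,0.7,0,0,0,0,0,-0.025,0.7,0,0,0,0,0,-0.02,0.7,0,0,0,0,0,-0.015,0.7,0,0,0,0,0,-0.009,0.7,0,0,0,0,0,0,0.7,0,0,0,0,0,0,0.7]'

```text
time: 4.23
position: [0.4312, -0.0832, 0.2101]
tcp_rot: [-1.571, 0.0, -1.57]
wrist_force: [0.5, 0.7, 1.2]
opening: 0.06
```

Run:
```python
from h import *
s=monitor.state(); print(s["position"],s["tcp_rot"],s["time"],s["opening"])
im,K,E=cam("wrist"); cv2.imwrite("pics/w3.png",im)
```

```text
[ 0.4312 -0.0832  0.2101] [-1.5711  0.0002 -1.5698] 4.2333 0.06003243685464277
```

View pics/w3.png

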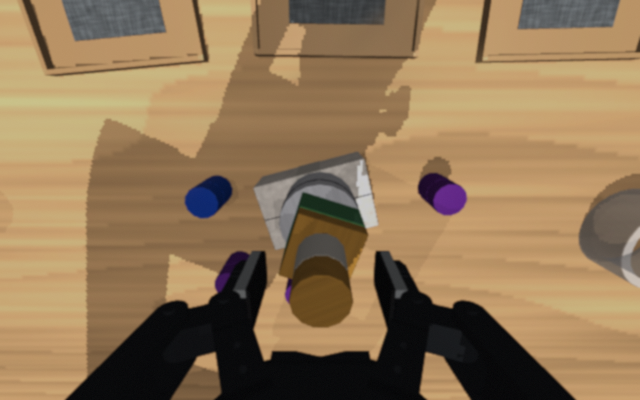

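Request:
step_arm --plan '[0,0,0,0,0,0,0.2,0,0,0,0,0,0,0.2,0,0,0,0,0,0,0.2,0,0,0,0,0,0,0.2,0,0,0,0,0,0,0.2,0,0,0,0,0,0.005,0.2,0,0,0,0,0,0.015,0.2,0,0,0,0,0,0.03,0.2]' --grip_force 30

```text
time: 4.95
position: [0.4292, -0.0822, 0.2579]
tcp_rot: [-1.577, 0.003, -1.57]
wrist_force: [-0.8, -0.0, -0.8]
opening: 0.0293
```

Request:
step_arm --plan '[0,0,0,0.01,0.019,0,0.2,0,0,0,0.0185,0.0345,0,0.2,0,0,0,0.0185,0.0345,0,0.2,0,0,0,0.0185,0.0345,0,0.2,0,0,0,0.0185,0.0345,0,0.2,0,0,0,0.0185,0.0345,0,0.2,0,0,0,0.0185,0.0345,0,0.2,0,0,0,0.0185,0.0345,0,0.2,0,0,0,0.0185,0.0345,0,0.2,0,0,0,0.0185,0.0345,0,0.2,0,0,0,0.0155,0.03,0,0.2,0,0,0,0.01,0.0185,0,0.2]'

```text
time: 5.95
position: [0.6336, 0.2984, 0.2594]
tcp_rot: [-1.571, 0.001, -1.568]
wrist_force: [0.1, 0.5, -0.7]
opening: 0.0295
```

Request:
step_arm --plan '[0,0,0,0,0,-0.02,0.2,0,0,0,0,0,-0.035,0.2,0,0,0,0,0,-0.035,0.2,0,0,0,0,0,-0.035,0.2,0,0,0,0,0,-0.02,0.2,0,0,0,0,0,-0.01,0.2,0,0,0,0,0,0,0.2,0,0,0,0,0,0,0.2]'

```text
time: 6.62
position: [0.6334, 0.295, 0.1054]
tcp_rot: [-1.571, 0.0, -1.57]
wrist_force: [0.8, 0.5, -0.0]
opening: 0.029
```

Run:
```python
from h import *
s=monitor.state(); print(s["position"],s["tcp_rot"],s["time"],s["opening"],s["wrist_force"])
im,K,E=cam("wrist"); cv2.imwrite("pics/w4.png",im)
```

```text
[0.6334 0.295  0.1054] [-1.5706  0.0001 -1.5698] 6.6167 0.02899581465558781 [ 0.7684  0.4994 -0.0265]
```

View pics/w4.png

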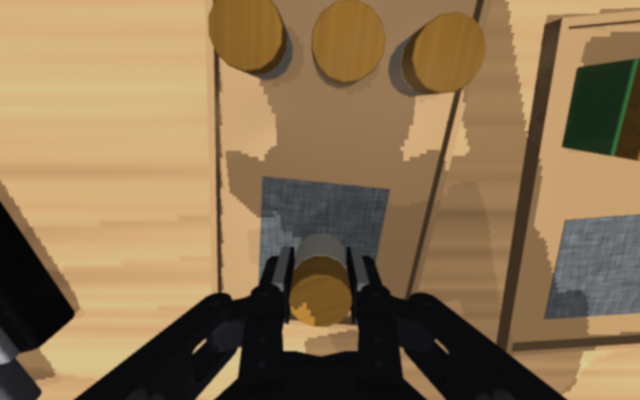

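Request:
step_arm --plan '[0,0,0,0,0,-0.011,0.2,0,0,0,0,0,-0.0065,0.2,0,0,0,0,0,-0.001,0.2,0,0,0,0,0,0,0.2,0,0,0,0,0,0,0.6,0,0,0,0,0,0,0.6,0,0,0,0,0,0,0.6,0,0,0,0,0,0.01,0.6,0,0,0,0,0,0.03,0.6,0,0,0,0,0,0.04,0.6,0,0,0,0,0,0.04,0.7,0,0,0,0,0,0.04,0.8]'

```text
time: 7.67
position: [0.6327, 0.2948, 0.2487]
tcp_rot: [-1.571, -0.0, -1.57]
wrist_force: [1.6, 0.2, -0.3]
opening: 0.0682
```

Request:
step_arm --plan '[0,0,0,-0.01,-0.018,0.02,1,0,0,0,-0.018,-0.034,0.01,1,0,0,0,-0.018,-0.034,0.01,1,0,0,0,-0.018,-0.034,0.013,1,0,0,0,-0.018,-0.034,0,1,0,0,0,-0.018,-0.034,0,1,0,0,0,-0.018,-0.034,0,1,0,0,0,-0.018,-0.034,0,1,0,0,0,-0.018,-0.034,0,1,0,0,0,-0.018,-0.034,0,1,0,0,0,-0.018,-0.034,0,1,0,0,0,-0.012,-0.02,0,1]'

```text
time: 8.67
position: [0.4294, -0.0855, 0.3003]
tcp_rot: [-1.57, -0.002, -1.571]
wrist_force: [0.7, -0.4, 0.6]
opening: 0.0855
```

Request:
step_arm --plan '[0,0,0,0,0,0,1,0,0,0,0,0,0,1,0,0,0,0,0,0,1,0,0,0,0,0,0,1]'

```text
time: 9.0
position: [0.4315, -0.0823, 0.2997]
tcp_rot: [-1.57, 0.0, -1.569]
wrist_force: [0.2, 0.1, -0.5]
opening: 0.0852
```

Run:
```python
from h import *
s=monitor.state(); print(s["position"],s["tcp_rot"],s["time"],s["opening"],s["wrist_force"])
im,K,E=cam("wrist"); cv2.imwrite("pics/w5.png",im)
np.savez("w5.npz",K=K,E=E)
for n,z in [("jar_mid",.106),("tin_mid",.063),("carton_mid",.021)]:
    for r in viewer.spot_point(n,"wrist")[:3]: print(n,r["confidence"],r["xy"],onz(K,E,r["xy"],z)[0])
cv2.imwrite("pics/w5c.png",cv2.resize(im[120:300,210:430],None,fx=3.3,fy=3.3,interpolation=cv2.INTER_CUBIC))
im,K,E=cam("top")
cv2.imwrite("pics/top5c.png",cv2.resize(im[80:280,160:460],None,fx=2.6,fy=2.6,interpolation=cv2.INTER_CUBIC))
```

```text
[ 0.4315 -0.0823  0.2997] [-1.5702  0.0002 -1.5688] 9.0 0.08524969212264447 [ 0.2395  0.0844 -0.4758]
jar_mid 0.71 [322.3, 197.4] [ 0.4302 -0.0859  0.106 ]
tin_mid 0.71 [325.2, 184.6] [ 0.4313 -0.0895  0.063 ]
carton_mid 0.59 [507.0, 11.8] [ 0.6091 -0.2809  0.021 ]
```

View pics/w5c.png

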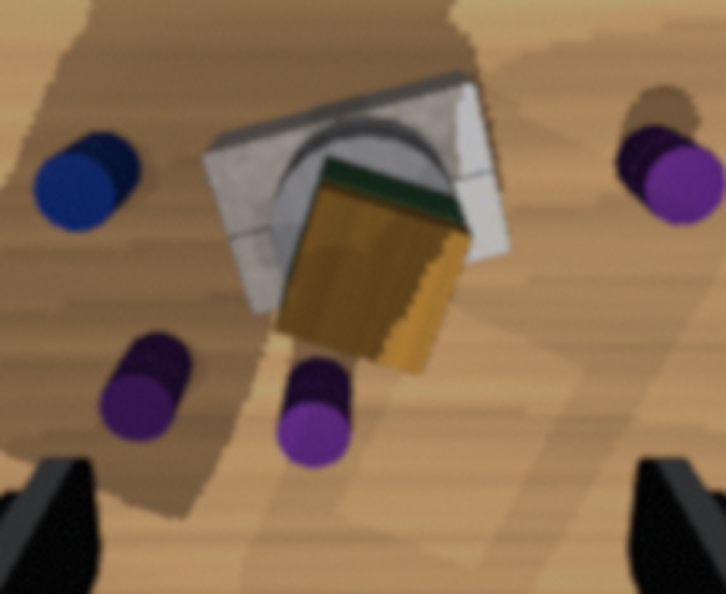

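View pics/top5c.png

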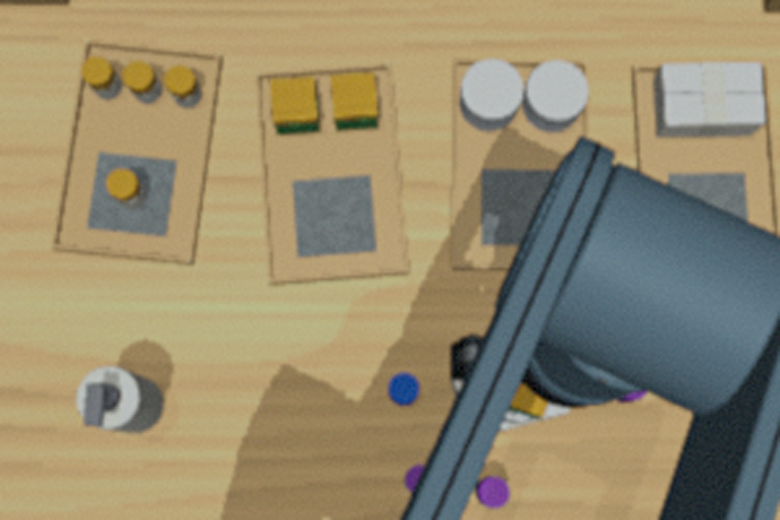

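Run:
```python
from h import *
d=np.load("w5.npz");K,E=d["K"],d["E"]
c=lambda p:np.array(p)/3.3+[210,120]
def q(p,z):
    P=onz(K,E,c(p),z)[:,:2]; print(P.mean(0)); print(P)
    for i in range(4):
        e=P[(i+1)%4]-P[i]; print(np.linalg.norm(e),np.degrees(np.arctan2(e[1],e[0])))
q([(325,185),(470,233),(425,375),(277,330)],.128)
q([(205,155),(478,83),(508,250),(258,313)],.042)
print(onz(K,E,c([(75,188),(684,184),(137,405),(314,432)]),.044))
```

```text
[ 0.4295 -0.0868]
[[ 0.4571 -0.0736]
 [ 0.4439 -0.1125]
 [ 0.4017 -0.1014]
 [ 0.4155 -0.0597]]
0.04111949843580909 -108.70964599422163
0.043601724869927076 165.21922570165614
0.04390842095263884 71.7372560727815
0.043842189708550826 -18.44838069003753
[ 0.4292 -0.0831]
[[ 0.4467 -0.0275]
 [ 0.4722 -0.1235]
 [ 0.4115 -0.1371]
 [ 0.3864 -0.0443]]
0.09930253671669255 -75.10433594774362
0.06226553181180936 -167.3625498128383
0.09616773264366976 105.13149150257459
0.0626167141820533 15.519874429285094
[[ 0.4351  0.0192  0.044 ]
 [ 0.437  -0.1983  0.044 ]
 [ 0.3487  0.0037  0.044 ]
 [ 0.3371 -0.0647  0.044 ]]
```

Request:
step_arm --plan '[0,0,-4.5,-0.001,-0.0025,-0.015,0.85,0,0,-6.5,0,0,-0.025,0.85,0,0,-6.5,0,0,-0.03,0.85,0,0,0,0,0,-0.025,0.85,0,0,0,0,0,-0.02,0.85,0,0,0,0,0,-0.0115,0.85,0,0,0,0,0,-0.006,0.85,0,0,0,0,0,0,0.85,0,0,0,0,0,0,0.85]'

```text
time: 10.0
position: [0.4304, -0.0856, 0.1672]
tcp_rot: [-1.571, -0.0, -1.875]
wrist_force: [-0.1, 0.4, 0.3]
opening: 0.0724
```

Run:
```python
from h import *
s=monitor.state(); print(s["position"],s["tcp_rot"],s["time"],s["opening"],s["wrist_force"])
im,K,E=cam("wrist"); cv2.imwrite("pics/w6.png",im)
```

```text
[ 0.4304 -0.0856  0.1672] [-1.5706 -0.     -1.8749] 10.0 0.0724492265014779 [-0.0512  0.422   0.3135]
```

View pics/w6.png

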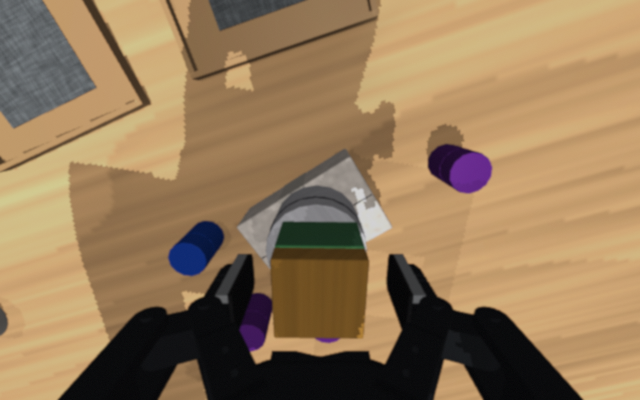

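Request:
step_arm --plan '[0,0,0,0,0,0,0.35,0,0,0,0,0,0,0.35,0,0,0,0,0,0,0.35,0,0,0,0,0,0,0.35,0,0,0,0,0,0,0.35,0,0,0,0,0,0.005,0.35,0,0,0,0,0,0.015,0.35,0,0,0,0,0,0.03,0.35]' --grip_force 40

```text
time: 10.72
position: [0.428, -0.0847, 0.2149]
tcp_rot: [-1.578, 0.001, -1.876]
wrist_force: [0.4, -0.9, -1.0]
opening: 0.0438
```

Request:
step_arm --plan '[0,0,0,0.008,0.0075,0.01,0.35,0,0,2.5,0.0185,0.018,0,0.35,0,0,2.5,0.0185,0.018,0,0.35,0,0,2.5,0.0185,0.018,0,0.35,0,0,2.5,0.0185,0.018,0,0.35,0,0,2.5,0.0185,0.018,0,0.35,0,0,2.5,0.0185,0.018,0,0.35,0,0,2.5,0.0185,0.018,-0.01,0.35,0,0,2.5,0.0185,0.018,-0.02,0.35,0,0,2.5,0.0185,0.018,-0.03,0.35,0,0,0,0.007,0.007,-0.03,0.35,0,0,0,0,0,-0.025,0.35]'

```text
time: 11.72
position: [0.6125, 0.0928, 0.11]
tcp_rot: [-1.571, 0.001, -1.48]
wrist_force: [-0.2, -0.4, -1.2]
opening: 0.0434
```

Request:
step_arm --plan '[0,0,0,0,0,-0.01,0.35,0,0,0,0,0,0,0.35,0,0,0,0,0,0,0.35]'

```text
time: 11.97
position: [0.6114, 0.0906, 0.1022]
tcp_rot: [-1.572, 0.0, -1.483]
wrist_force: [0.6, -0.5, -0.7]
opening: 0.0435
```

Run:
```python
from h import *
s=monitor.state(); print(s["position"],s["tcp_rot"],s["time"],s["opening"],s["wrist_force"])
im,K,E=cam("wrist"); cv2.imwrite("pics/w7.png",im)
```

```text
[0.6114 0.0906 0.1022] [-1.5717  0.     -1.483 ] 11.9667 0.04346566497412609 [ 0.6252 -0.4967 -0.6542]
```

View pics/w7.png

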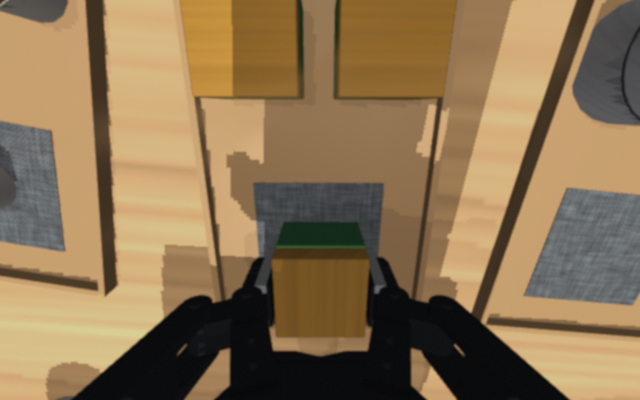

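Request:
step_arm --plan '[0,0,0,0,0,-0.009,0.35,0,0,0,0,0,-0.005,0.35,0,0,0,0,0,-0.0015,0.35,0,0,0,0,0,0,0.35,0,0,0,0,0,0,0.75,0,0,0,0,0,0,0.75,0,0,0,0,0,0,0.75,0,0,0,0,0,0.01,0.75,0,0,0,0,0,0.025,0.8,0,0,0,0,0,0.035,0.9,0,0,0,0,0,0.035,1,0,0,0,0,0,0.035,1]'

```text
time: 13.02
position: [0.6112, 0.0909, 0.2284]
tcp_rot: [-1.571, 0.0, -1.483]
wrist_force: [1.1, -0.6, 0.0]
opening: 0.0856
```

Request:
step_arm --plan '[0,0,0,-0.01,-0.0095,0.02,1,0,0,-0.5,-0.02,-0.02,0.0135,1,0,0,-0.5,-0.02,-0.02,0,1,0,0,-0.5,-0.02,-0.02,0,1,0,0,-0.5,-0.02,-0.02,0,1,0,0,-0.5,-0.02,-0.02,0,1,0,0,-0.5,-0.02,-0.02,0,1,0,0,-0.5,-0.02,-0.02,0,1,0,0,-0.5,-0.02,-0.02,0,1,0,0,-1,-0.0115,-0.007,0,1,0,0,0,0,0,0,1,0,0,0,0,0,0,1]'

```text
time: 14.02
position: [0.4299, -0.0859, 0.2607]
tcp_rot: [-1.569, -0.0, -1.571]
wrist_force: [-0.4, -0.6, 0.3]
opening: 0.0852
```

Request:
step_arm --plan '[0,0,0,0,0,0,1,0,0,0,0,0,0,1]'

```text
time: 14.18
position: [0.4308, -0.0852, 0.2602]
tcp_rot: [-1.57, -0.0, -1.569]
wrist_force: [0.1, -0.2, 1.5]
opening: 0.0851
```

Run:
```python
from h import *
s=monitor.state(); print(s["position"],s["tcp_rot"],s["time"],s["opening"],s["wrist_force"])
im,K,E=cam("wrist"); cv2.imwrite("pics/w8.png",im)
np.savez("w8.npz",K=K,E=E)
for n,z in [("tin_mid",.063),("carton_mid",.021)]:
    for r in viewer.spot_point(n,"wrist")[:3]: print(n,r["confidence"],r["xy"],onz(K,E,r["xy"],z)[0])
cv2.imwrite("pics/w8c.png",cv2.resize(im[100:310,190:450],None,fx=2.8,fy=2.8,interpolation=cv2.INTER_CUBIC))
im,K,E=cam("top")
cv2.imwrite("pics/top8c.png",cv2.resize(im[80:280,160:460],None,fx=2.6,fy=2.6,interpolation=cv2.INTER_CUBIC))
```

```text
[ 0.4308 -0.0852  0.2602] [-1.57   -0.     -1.5688] 14.1833 0.08510663009396356 [ 0.07   -0.2458  1.4633]
tin_mid 0.84 [319.2, 195.4] [ 0.4305 -0.0858  0.063 ]
```

View pics/w8c.png

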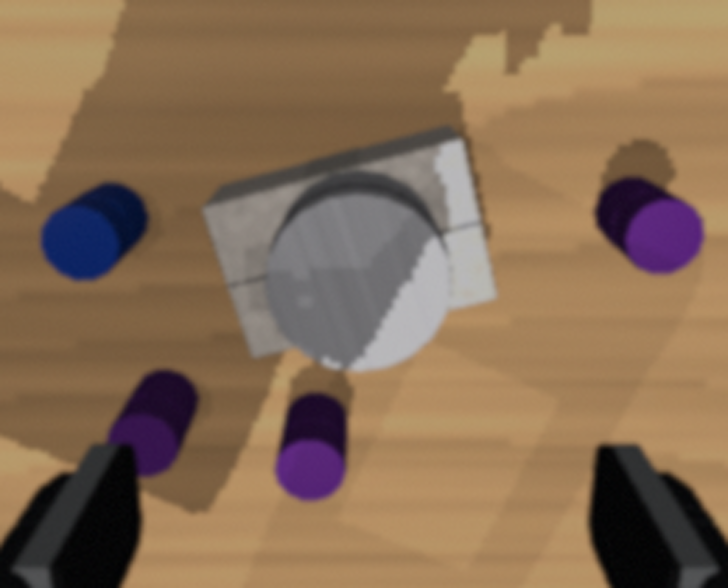

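View pics/top8c.png

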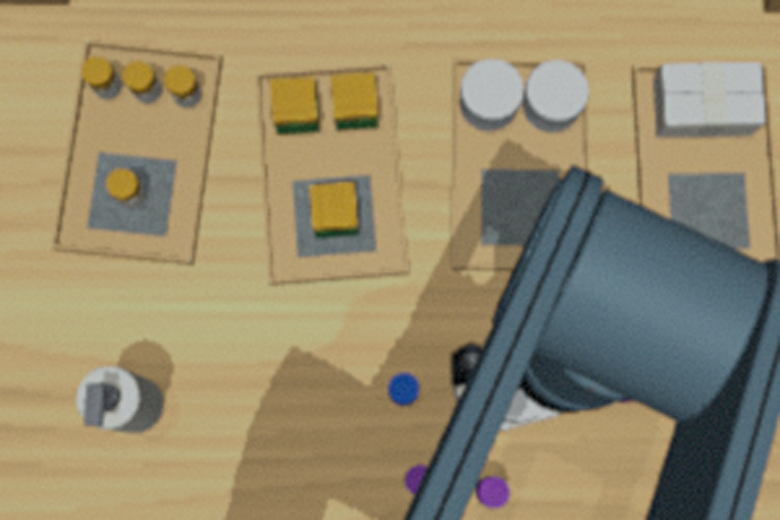

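Request:
step_arm --plan '[0,0,0,0.0015,0.001,-0.02,1,0,0,0,0,0,-0.035,1,0,0,0,0,0,-0.035,1,0,0,0,0,0,-0.025,1,0,0,0,0,0,-0.015,1,0,0,0,0,0,-0.008,1,0,0,0,0,0,0,1,0,0,0,0,0,0,1]'

```text
time: 15.05
position: [0.432, -0.0846, 0.1221]
tcp_rot: [-1.571, 0.0, -1.569]
wrist_force: [1.2, 0.2, -0.0]
opening: 0.0853
```

Request:
step_arm --plan '[0,0,0,0,0,0,0.55,0,0,0,0,0,0,0.55,0,0,0,0,0,0,0.55,0,0,0,0,0,0,0.55,0,0,0,0,0,0.005,0.55,0,0,0,0,0,0.015,0.55,0,0,0,0,0,0.025,0.55,0,0,0,0,0,0.025,0.55]'

```text
time: 15.72
position: [0.4307, -0.0843, 0.1924]
tcp_rot: [-1.573, 0.001, -1.57]
wrist_force: [0.7, -0.4, -1.3]
opening: 0.0609
```

Run:
```python
from h import *
s=monitor.state(); print(s["position"],s["tcp_rot"],s["time"],s["opening"],s["wrist_force"])
im,K,E=cam("wrist"); cv2.imwrite("pics/w9.png",im)
```

```text
[ 0.4307 -0.0843  0.1924] [-1.573   0.001  -1.5699] 15.7167 0.060884452869967944 [ 0.7434 -0.3634 -1.2558]
```

View pics/w9.png

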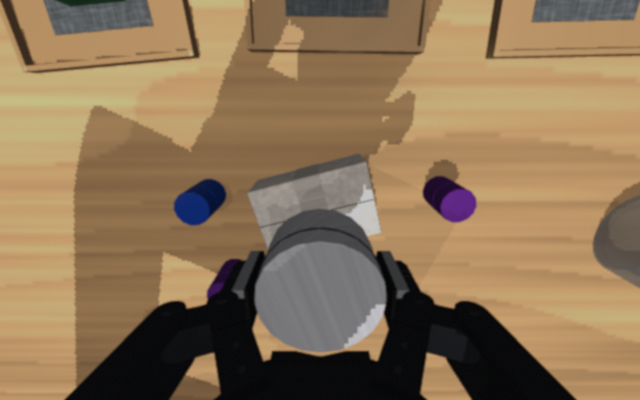

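Request:
step_arm --plan '[0,0,0,0.01,0,0,0.55,0,0,0,0.03,-0.002,0,0.55,0,0,0,0.03,-0.002,0,0.55,0,0,0,0.03,-0.002,0,0.55,0,0,0,0.03,-0.002,0,0.55,0,0,0,0.03,-0.002,-0.01,0.55,0,0,0,0.02,-0.0015,-0.025,0.55,0,0,0,0.0105,0,-0.025,0.55,0,0,0,0,0,-0.02,0.55,0,0,0,0,0,-0.012,0.55,0,0,0,0,0,0,0.55,0,0,0,0,0,0,0.55]'

```text
time: 16.77
position: [0.6214, -0.0958, 0.0987]
tcp_rot: [-1.573, 0.001, -1.57]
wrist_force: [-0.8, -0.5, -1.3]
opening: 0.0608
```

Run:
```python
from h import *
s=monitor.state(); print(s["position"],s["tcp_rot"],s["time"],s["opening"],s["wrist_force"])
im,K,E=cam("wrist"); cv2.imwrite("pics/w10.png",im)
```

```text
[ 0.6214 -0.0958  0.0987] [-1.5735  0.001  -1.5699] 16.7667 0.060787143460835205 [-0.8135 -0.5455 -1.283 ]
```

View pics/w10.png

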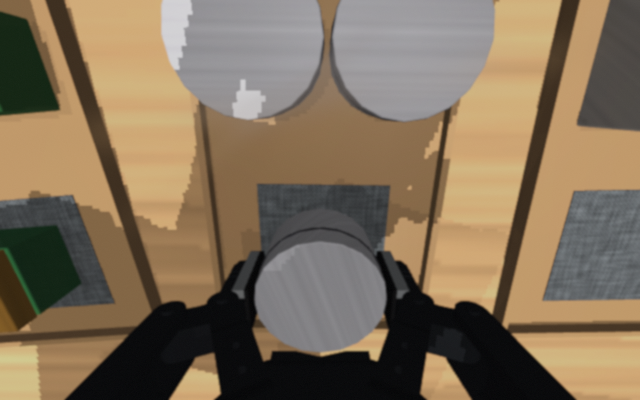

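Request:
step_arm --plan '[0,0,0,0,0,-0.009,0.55,0,0,0,0,0,-0.005,0.55,0,0,0,0,0,-0.0015,0.55,0,0,0,0,0,0,0.55,0,0,0,0,0,0,0.88,0,0,0,0,0,0,0.88,0,0,0,0,0,0,0.88,0,0,0,0,0,0.01,0.88,0,0,0,0,0,0.025,0.88,0,0,0,0,0,0.035,0.9,0,0,0,0,0,0.035,1,0,0,0,0,0,0.03,1]'

```text
time: 17.82
position: [0.6223, -0.0962, 0.2225]
tcp_rot: [-1.569, -0.001, -1.57]
wrist_force: [0.5, 0.1, 0.3]
opening: 0.0851
```

Request:
step_arm --plan '[0,0,5,-0.01,0,0,1,0,0,7,-0.025,0.0015,0,1,0,0,7,-0.025,0.0015,0,1,0,0,7,-0.025,0.002,0,1,0,0,7,-0.025,0.002,0,1,0,0,7,-0.025,0.002,0,1,0,0,7,-0.025,0.002,0,1,0,0,7,-0.02,0.002,0,1,0,0,7,-0.012,0,0,1,0,0,7,0,0,0,1,0,0,7,0,0,0,1,0,0,7,0,0,0,1]'

```text
time: 18.82
position: [0.4299, -0.0832, 0.2204]
tcp_rot: [-1.571, -0.002, -0.133]
wrist_force: [-0.1, 0.2, -0.4]
opening: 0.0854
```

Request:
step_arm --plan '[0,0,7,0,0,0,1,0,0,7,0,0,0,1,0,0,5.7,0,0,0,1,0,0,3,0,0,0,1,0,0,0,0,0,0,1,0,0,0,0,0,0,1,0,0,0,0,0,0,1]'

```text
time: 19.4
position: [0.4301, -0.0832, 0.2198]
tcp_rot: [-1.571, -0.001, 0.256]
wrist_force: [1.1, -0.7, -1.3]
opening: 0.0854
```

Run:
```python
from h import *
s=monitor.state(); print(s["position"],s["tcp_rot"],s["time"],s["opening"],s["wrist_force"],s["joint_pos"])
im,K,E=cam("wrist"); cv2.imwrite("pics/w11.png",im)
np.savez("w11.npz",K=K,E=E)
for n,z in [("carton_mid",.021)]:
    for r in viewer.spot_point(n,"wrist")[:3]: print(n,r["confidence"],r["xy"],onz(K,E,r["xy"],z)[0])
im,K,E=cam("top")
cv2.imwrite("pics/top11c.png",cv2.resize(im[80:280,160:460],None,fx=2.6,fy=2.6,interpolation=cv2.INTER_CUBIC))
```

```text
[ 0.4301 -0.0832  0.2198] [-1.5712 -0.0005  0.2558] 19.4 0.08537466558855199 [ 1.1401 -0.6568 -1.3393] [-0.4467  0.1377  1.9118 -0.      1.0914 -0.7024]
carton_mid 0.87 [317.7, 190.6] [ 0.4277 -0.0817  0.021 ]
carton_mid 0.58 [493.0, 251.6] [ 0.6256 -0.1     0.021 ]
```

View pics/w11.png

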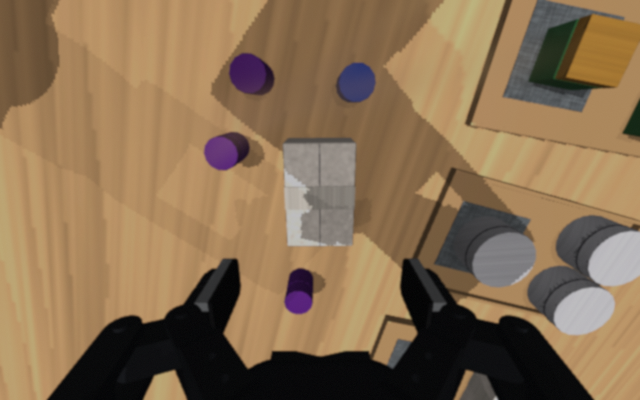

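View pics/top11c.png

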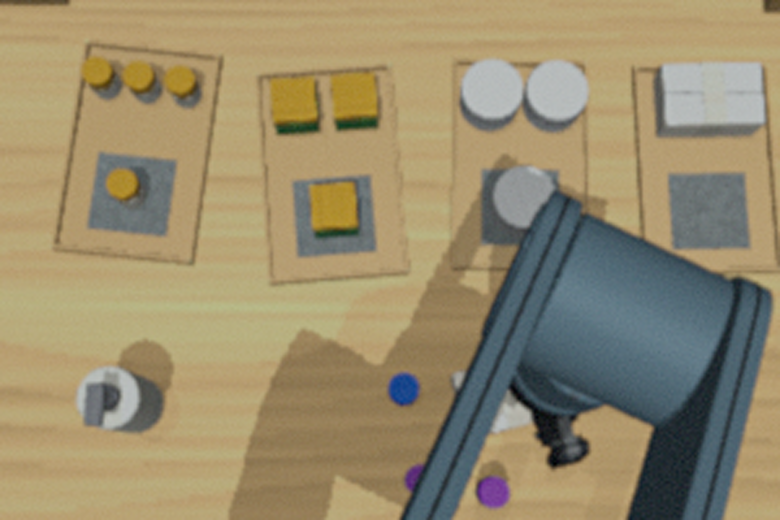

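Run:
```python
from h import *
d=np.load("w11.npz");K,E=d["K"],d["E"]
P=onz(K,E,[(284,140),(355,140),(352.5,246),(287.5,246)],.042)[:,:2]; print(P,P.mean(0))
for i in range(4):
    e=P[(i+1)%4]-P[i]; print(np.linalg.norm(e),np.degrees(np.arctan2(e[1],e[0])))
```

```text
[[ 0.3869 -0.0389]
 [ 0.4459 -0.0235]
 [ 0.4733 -0.1216]
 [ 0.4119 -0.1377]] [ 0.4295 -0.0804]
0.06101148352009625 14.674855063578308
0.10185143174316683 -74.39006509548312
0.06350267341947527 -165.29979060474687
0.10186934234576796 104.208573046324
```

Request:
step_arm --plan '[0,0,0,-0.0005,0.0015,-0.02,1,0,0,0,0,0,-0.035,1,0,0,0,0,0,-0.03,1,0,0,0,0,0,-0.024,1,0,0,0,0,0,-0.015,1,0,0,0,0,0,-0.01,1,0,0,0,0,0,0,1,0,0,0,0,0,0,1]'

```text
time: 20.22
position: [0.4294, -0.0815, 0.0851]
tcp_rot: [-1.57, 0.001, 0.257]
wrist_force: [0.3, -0.2, -0.5]
opening: 0.0857
```

Request:
step_arm --plan '[0,0,0,0,0,0,0.55,0,0,0,0,0,0,0.55,0,0,0,0,0,0,0.55,0,0,0,0,0,0,0.55,0,0,0,0,0,0.005,0.55,0,0,0,0,0,0.015,0.55,0,0,0,0,0,0.025,0.55,0,0,0,0,0,0.025,0.55]'

```text
time: 20.88
position: [0.4287, -0.0812, 0.1559]
tcp_rot: [-1.569, 0.002, 0.257]
wrist_force: [0.2, 0.2, -1.0]
opening: 0.0634
```

Run:
```python
from h import *
s=monitor.state(); print(s["position"],s["tcp_rot"],s["time"],s["opening"],s["wrist_force"])
im,K,E=cam("wrist"); cv2.imwrite("pics/w12.png",im)
```

```text
[ 0.4287 -0.0812  0.1559] [-1.5691  0.002   0.2574] 20.8833 0.0634425530141077 [ 0.1914  0.1745 -1.0435]
```

View pics/w12.png

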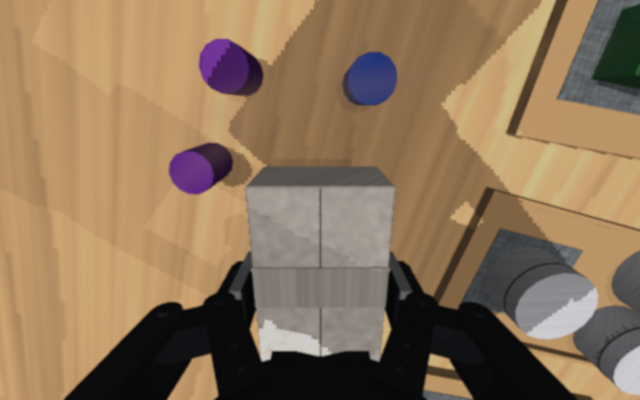

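Request:
step_arm --plan '[0,0,0,0.009,-0.0105,0.02,0.55,0,0,-1.4,0.018,-0.02,0.01,0.55,0,0,-1.4,0.018,-0.02,0,0.55,0,0,-1.4,0.018,-0.02,0,0.55,0,0,-1.4,0.018,-0.02,0,0.55,0,0,-1.4,0.018,-0.02,0,0.55,0,0,-1.4,0.018,-0.02,0,0.55,0,0,-1.4,0.018,-0.02,0,0.55,0,0,-1.4,0.018,-0.02,0,0.55,0,0,-1.4,0.018,-0.02,0,0.55,0,0,-1.4,0.012,-0.014,-0.01,0.55,0,0,0,0.006,-0.006,-0.02,0.55]'

```text
time: 21.93
position: [0.6212, -0.2954, 0.1578]
tcp_rot: [-1.575, -0.006, 0.011]
wrist_force: [0.8, 0.7, -1.6]
opening: 0.0633
```

Request:
step_arm --plan '[0,0,0,0,0,-0.025,0.55,0,0,0,0,0,-0.015,0.55,0,0,0,0,0,-0.01,0.55,0,0,0,0,0,0,0.55,0,0,0,0,0,0,0.55]'

```text
time: 22.35
position: [0.6184, -0.2919, 0.1052]
tcp_rot: [-1.57, 0.001, 0.013]
wrist_force: [0.5, 0.2, -1.0]
opening: 0.0629
```

Run:
```python
from h import *
s=monitor.state(); print(s["position"],s["tcp_rot"],s["time"],s["opening"],s["wrist_force"])
im,K,E=cam("wrist"); cv2.imwrite("pics/w13.png",im)
im,K,E=cam("scene")
cv2.imwrite("pics/s13c.png",cv2.resize(im[180:400,220:460],None,fx=2.7,fy=2.7,interpolation=cv2.INTER_CUBIC))
```

```text
[ 0.6184 -0.2919  0.1052] [-1.5703  0.0008  0.0132] 22.35 0.06293459823396023 [ 0.5262  0.1558 -1.0046]
```

View pics/w13.png

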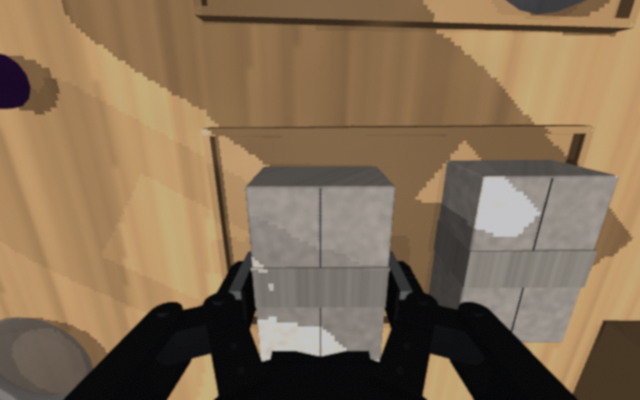

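View pics/s13c.png

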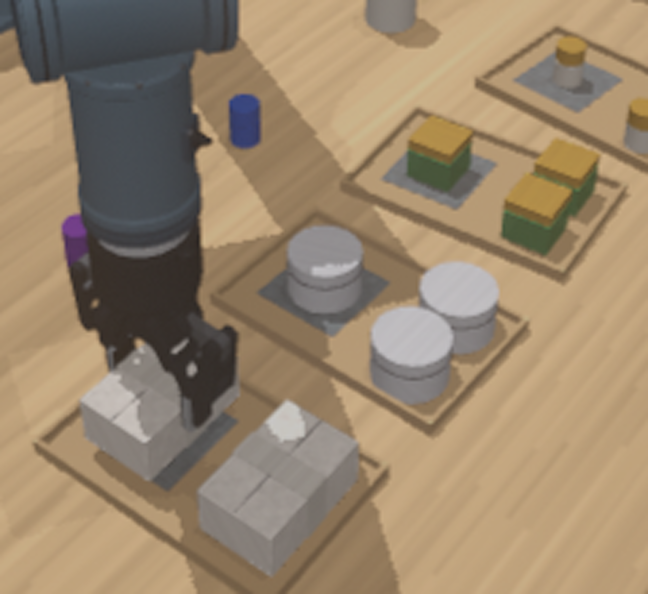

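Request:
step_arm --plan '[0,0,0,0,0,-0.009,0.55,0,0,0,0,0,-0.005,0.55,0,0,0,0,0,-0.002,0.55,0,0,0,0,0,0,0.55,0,0,0,0,0,0,0.84,0,0,0,0,0,0,0.84,0,0,0,0,0,0,0.84,0,0,0,0,0,0.006,0.84,0,0,0,0,0,0.02,0.84,0,0,0,0,0,0.035,0.84,0,0,0,0,0,0.04,0.84,0,0,0,0,0,0.04,0.84]'

```text
time: 23.45
position: [0.6181, -0.2918, 0.2315]
tcp_rot: [-1.57, 0.001, 0.013]
wrist_force: [0.3, -0.9, -0.6]
opening: 0.0719
```

Request:
step_arm --plan '[0,0,0,-0.01,-0.01,0.02,0.84,0,0,0,-0.025,-0.015,0.02,0.84,0,0,0,-0.03,-0.015,0.02,0.84,0,0,0,-0.03,-0.015,0.01,0.84,0,0,0,-0.03,-0.015,0,0.84,0,0,0,-0.03,-0.015,0,0.84,0,0,0,-0.03,-0.015,0,0.84,0,0,0,-0.03,-0.015,0,0.84,0,0,0,-0.02,-0.015,0,0.84,0,0,0,-0.01,-0.01,0,0.84,0,0,0,0,0,0,0.84,0,0,0,0,0,0,0.84]'

```text
time: 24.45
position: [0.3736, -0.4325, 0.3006]
tcp_rot: [-1.571, -0.001, 0.011]
wrist_force: [-0.1, 0.5, -0.5]
opening: 0.0718
```

Run:
```python
from h import *
s=monitor.state(); print(s["position"],s["time"],s["opening"],s["wrist_force"])
for c in ["top","scene"]:
    im,K,E=cam(c)
    cv2.imwrite(f"pics/{c}14.png",im)
    for n,z in [("carton_mid",.025),("tin_mid",.025),("jar_mid",.026),("pot_mid",.026),("pad_carton",.004),("pad_tin",.004),("pad_jar",.004),("pad_pot",.004),("pump_mid",.07)]:
        for r in viewer.spot_point(n,c)[:6]:
            p=onz(K,E,r["xy"],z)[0]
            if r["confidence"]>.4: print(c,n,round(r["confidence"],2),p[:2])
    if c=="top": cv2.imwrite("pics/top14c.png",cv2.resize(im[80:280,160:480],None,fx=2.5,fy=2.5,interpolation=cv2.INTER_CUBIC))
```

```text
[ 0.3736 -0.4325  0.3006] 24.45 0.07178971389040208 [-0.1354  0.5386 -0.497 ]
top carton_mid 0.61 [ 0.6131 -0.2873]
top tin_mid 0.92 [ 0.6259 -0.105 ]
top jar_mid 0.92 [0.6109 0.0918]
top pot_mid 0.62 [ 0.3447 -0.0708]
top pot_mid 0.6 [ 0.4293 -0.1891]
top pot_mid 0.56 [0.423  0.0196]
top pot_mid 0.5 [0.3548 0.0065]
top pot_mid 0.44 [0.6343 0.302 ]
top pad_carton 0.6 [ 0.6213 -0.2918]
top pad_tin 0.6 [ 0.625  -0.0858]
top pad_jar 0.8 [0.611  0.0925]
top pad_pot 0.76 [0.6336 0.2913]
scene carton_mid 0.83 [ 0.6203 -0.2919]
scene tin_mid 0.79 [ 0.6102 -0.0941]
scene jar_mid 0.61 [0.6012 0.0973]
scene jar_mid 0.5 [ 0.6306 -0.3047]
scene pot_mid 0.84 [ 0.4354 -0.2008]
scene pot_mid 0.64 [0.4504 0.0092]
scene pot_mid 0.58 [0.6347 0.2894]
scene pot_mid 0.52 [ 0.3647 -0.0023]
scene pot_mid 0.48 [ 0.3455 -0.0638]
scene pad_carton 0.55 [ 0.6183 -0.2926]
scene pad_tin 0.83 [ 0.6178 -0.1056]
scene pad_jar 0.55 [0.5899 0.1096]
scene pad_pot 0.94 [0.63   0.3011]
scene pump_mid 0.98 [0.4187 0.274 ]
```

View pics/top14c.png

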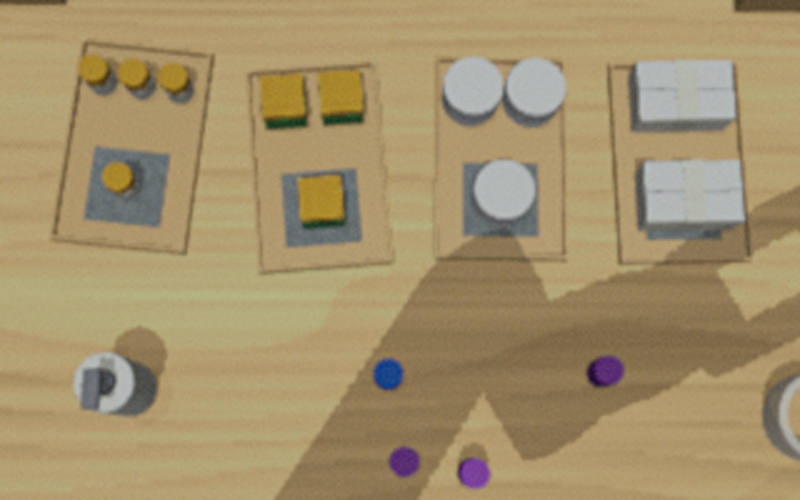

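View pics/scene14.png

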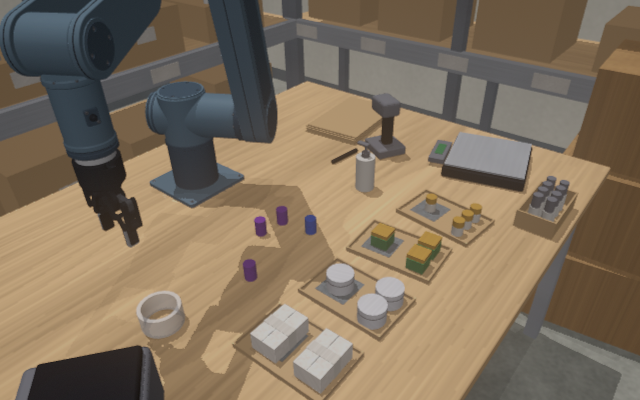

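Run:
```python
from h import *
im,K,E=cam("top"); ks,Ks,Es=cam("scene")
c=lambda p:np.array(p)/2.5+[160,80]
print("tin",onz(K,E,c([(505,189)]),.046),"pot",onz(K,E,c([(118,176)]),.048),"jar",onz(K,E,c([(321,198)]),.048))
# carton white-top segmentation
for I,KK,EE,z,n in [(im,K,E,.046,"top"),(ks,Ks,Es,.046,"scene")]:
    r=[x for x in viewer.trace("carton_mid",n)]
    pads={"carton":(.6185,-.2905,.9,.046),"tin":(.622,-.096,-.5,.046),"jar":(.6115,.091,5,.048),"pot":(.633,.295,-6.3,.048)}
    V=cv2.resize(I,None,fx=3,fy=3,interpolation=cv2.INTER_CUBIC)
    for k,(x,y,a,zz) in pads.items():
        a=np.radians(a);R=np.array([[np.cos(a),-np.sin(a)],[np.sin(a),np.cos(a)]])
        if k in("carton","jar"):
            h=(.032,.05) if k=="carton" else (.022,.022)
            q=np.array([(-1,-1),(1,-1),(1,1),(-1,1)])*h
        else:
            t=np.linspace(0,2*np.pi,30);q=np.c_[np.cos(t),np.sin(t)]*(.031 if k=="tin" else .015)
        for sh,zz2,col in [(q,zz,(0,0,255)),(np.array([(-1,-1),(1,-1),(1,1),(-1,1)])*.04,.004,(0,255,0))]:
            P=np.c_[sh@R.T+[x,y],np.full(len(sh),zz2)]
            uv=(proj(KK,EE,P)+.5)*3
            cv2.polylines(V,[uv.round().astype(int)],True,col,1)
    o=(540,260) if n=="top" else (690,550)
    cv2.imwrite(f"pics/ov_{n}.png",V[o[1]:o[1]+600,o[0]:o[0]+800] if n=="scene" else V[o[1]-0:o[1]+350,o[0]:o[0]+800])
```

```text
tin [[ 0.6207 -0.0973  0.046 ]] pot [[0.6312 0.2929 0.048 ]] jar [[0.6096 0.089  0.048 ]]
```

View pics/ov_top.png

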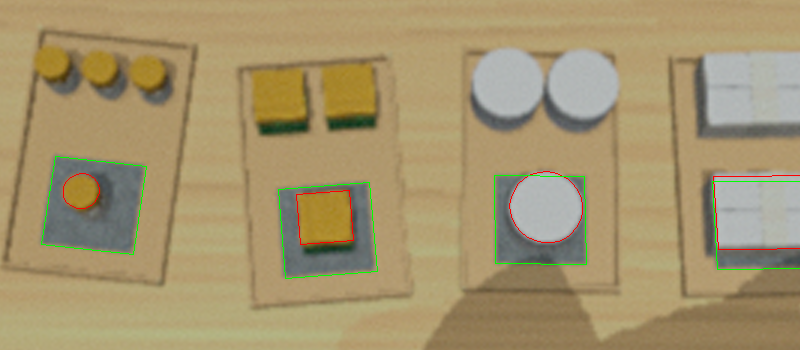

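View pics/ov_scene.png

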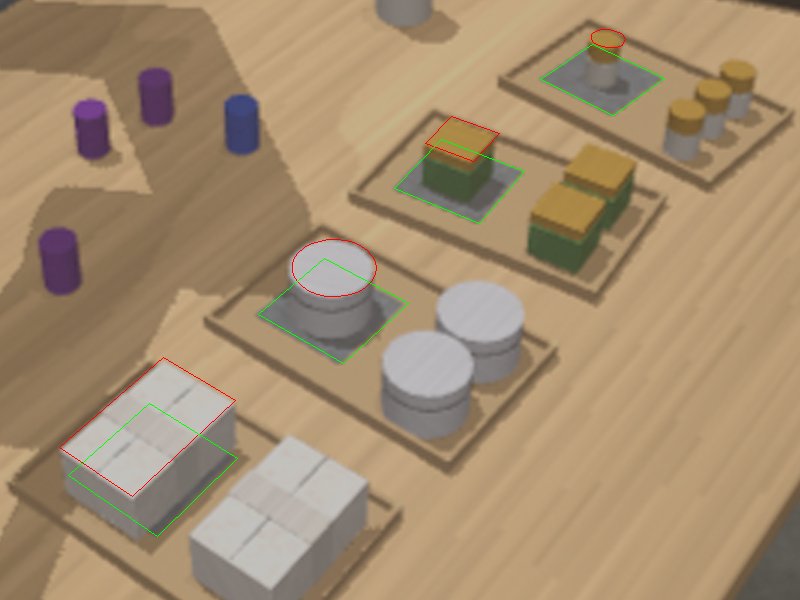

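All four sit upright and within about 3 mm of their pad centres. The red predicted outlines fit the tops and the green ones fit the pads. The arm is clear, so I'm handing in.

Run:
```python
from rig import env, monitor
print(monitor.state()["time"]); print(env.close_job())
```

```text
25.65
the job is handed in; nothing more can be done
None
```

I took the stack apart from the top (pot, jar, tin, carton), set each product upright on the pad of its own tray, and handed the job in at about 25.7 s.

- **Placement:** In the final top and scene pictures, outlines predicted from the pad positions matched the products. Tin, jar and pot measured within about 3 mm of their pad centres. The carton was judged by its outline in both views and lies crosswise like the one behind it.
- **Surroundings:** The pump bottle still stands. The blue and purple look-alikes were not touched. The arm was clear of everything, and no wrist force reading I took was above about 2 N.
- **Disagreements:** The networks' point estimates scattered by up to about 1 cm, or 2 cm for the jar pad in the scene camera. They often picked look-alikes for the pot, so I relied on the outline fits instead. The hand-in itself reports no verdict.

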